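# Open the jewellery case to its stop and put the perfume bottle away

## Task

Swing the lid of the jewellery case up and back until it meets its rubber stop, and press it there lightly for a moment: you should feel it bear on the stop, but never push harder than about 10 N at the pull bar, or the hinge is strained. Leave the lid resting against the stop, then stand the small amber perfume bottle upright in the empty middle compartment, keeping it upright all the way and leaving everything else where it is.

Things in the scene. Friction and masses are not known exactly. Their poses are not given: they have to be found in the camera images.
- handle (a point): centre of the lid's brass pull bar. The bar is round, 10 mm thick, 90 mm long, parallel to the hinge (the case's y axis) and with its centre 40 mm in front of the lid's front edge (35 mm clear gap), carried by two 10 mm side rods at its ends. It lies 180 mm from the hinge axis
- hinge (a point): point on the hinge axis at mid-width of the lid; the axis runs along the case's y axis, 77 mm above the table, 85 mm behind the case's centre
- lid (a joint): hinge angle of the lid (dark wood, 110 x 200 x 24 mm, hollow underneath with a mirror inside), rad: 0 closed, grows as the bar swings up and to the rear. The lid weighs about 0.3 kg; its stiff friction hinge (about 0.45 N m, i.e. 2.5 N at the bar) leaves it wherever it is left. It starts ajar. The stop is met somewhere between 1.65 and 1.91, different every time, and is met by feel
- heel (a point): point on the brass heel, the 20 mm wide, 8 mm thick tongue of the lid that points rearward past the hinge and swings down as the lid opens; the point is on the face that meets the stop, 49 mm from the hinge
- stop: the lid's stop: a small open brass housing fixed on the case's rear face at mid-width, 28 mm long, 32 mm wide, 33 mm high, into which the heel swings; origin on the case's rear face, 32 mm above the table; x points rearward. A black rubber buffer of 16 mm thickness sits inside at a depth that is set differently every time: its tip lies 10 to 22 mm behind the case's rear face, not measured, so its place must be felt
- case: dark wooden jewellery case fixed to the table, 110 (x) x 200 (y) x 75 mm high; origin on the table under its centre, x axis to the rear (hinge side), y to the left. Open on top under the lid: three compartments side by side in y, each 100 mm (x) x 60 mm (y), floor 45 mm and wall tops 75 mm above the table. The middle one, centred on the case's origin, is empty; the outer ones hold a copper tin and a red compact, lower than the walls
- bottle_mid (a point): centre, 32 mm up, of the small amber perfume bottle standing on the table: 64 mm tall, 36 mm across below; the brass cap on top is 32 mm across, from 40 to 64 mm up; 0.12 kg; z points up along the bottle
- tumbler: drinking glass, 72 mm across, 90 mm tall, loose; leave alone
- phone: black phone, 75 x 150 x 9 mm, lying on the table; leave alone
- brush: wooden hairbrush, 200 mm long, lying on the table; leave alone
- lipstick: black lipstick, 20 mm across, 50 mm tall, standing; leave alone
- tin: copper tin, 40 mm across, 18 mm tall, in the case's left compartment; leave it there
- compact: red compact, 48 mm across, 14 mm tall, in the case's right compartment; leave it there

How it is judged:
On the way, in this order (a step that is already met when the one before it is completed fails the run):
1. the lid is pressed against its stop (6 N or more between heel and buffer, about 1.5 N at the bar beyond the hinge's friction) for 0.3 s (contact force between lid and stop above 6 N), for 0.3 s.
2. the bottle stands upright in the middle compartment (x of bottle_mid in the frame of case between -0.05 and 0.05 m and y of bottle_mid in the frame of case between -0.03 and 0.03 m and z of bottle_mid in the frame of case between 0.07 and 0.083 m and angle between bottle_mid's own z axis and vertical below 0.1 rad), for 0.2 s.
At the end, for the whole second after the job is handed in: The lid rests against its stop (heel within about 2 mm of the buffer) and the bottle stands upright (within 0.1 rad), still and released, on the floor of the middle compartment (all of step 2 and distance between heel and buffer_c0 below 0.0105 m and linear speed of bottle below 0.02 m/s and velocity of joint lid between -0.02 and 0.02 rad/s); the robot touches nothing.
It fails at once if the lid is forced against its stop (over 60 N between heel and buffer, which is about 16 N at the bar beyond the hinge's friction) (contact force between lid and stop above 60 N).
It fails at once if the bottle is tipped over (more than 0.6 rad) (angle between bottle_mid's own z axis and vertical above 0.6 rad).
It fails at once if a bystander is moved more than 20 mm, or the tin or compact more than 40 mm (distance of phone from where it was at the start of the episode above 0.02 m or distance of tumbler from where it was at the start of the episode above 0.02 m or distance of brush from where it was at the start of the episode above 0.02 m or distance of lipstick from where it was at the start of the episode above 0.02 m or distance of tin from where it was at the start of the episode above 0.04 m or distance of compact from where it was at the start of the episode above 0.04 m).
It also fails if it takes over 72 s, if anything falls off the work surface, if the arm or the gripper's body presses on something with over 40 N, if the wrist force passes 120 N, or if a joint passes its speed limit or range.

## Robot

A 7-joint arm with a two-finger parallel gripper is mounted at the origin on the work surface. World frame = base frame: x ahead of the robot, y to its left, z up, the work surface at z = 0. Lengths are in m, angles in rad, forces in N, time in s.
With the tool pointing down it reaches from about 0.35 to 0.9 m from the base axis. Payload 8.1 kg.
Tool frame: the origin (TCP) lies on the centre line of the jaws, within the pads' length; the fingertips stand 11 mm ahead of it and the grasp point (between the pads) lies 8 mm behind it (finger_overhang is the distance from the TCP to the fingertips, in m); z points along the fingers, y is the line along which they close (so a half turn about z gives the same grasp; the last joint's range is limited). The gripper opens to 85 mm and grips with 20 to 120 N. Pads are 22 mm wide; open, the fingers measure 114 mm over their backs; the gripper's body (76 mm by 85 mm) begins 54 mm behind the grasp point. The pads swing forward as they close: fully open they stand 13 mm farther back than shut.
Start: joints at [-1.381, 0.434, 0.025, 1.573, -0.012, 1.134, -0.075], TCP at [0.18, 0.598, 0.242] pointing down, gripper open.
Joint ranges: [-2.62, 2.62], [-0.44, 2.09], [-1.27, 1.32], [0.08, 2.57], [-1.32, 4.46], [0.12, 2], [-2.74, 2.74]. Speed limits (rad/s): [2.22, 2.22, 3.01, 3.01, 3.14, 3.14, 3.14].

## Interface

Orientations are given as a unit quaternion [x, y, z, w].
In Python, from cell import * gives the robot as it stands.
- The arm moves only by the tool move_arm, never from a script. Its argument "steps" is a list of rows, each a list of 7 numbers: the turn, a rotation vector about the world's x, y, z in rad, then the shift along the world's x, y, z in m, then the opening in per cent of the stroke, from 0 (shut) to 100 (fully open). A call has 1 to 10 rows; each row is the pose to reach, as a shift and turn from the pose commanded when the call began; what a row does not reach only later rows make up. A row lasts 1/8 s, in which the tool goes at most 62.5 mm and 10.7 degrees, less where a joint would pass 70% of its speed; a pose out of reach is approached as far as the arm can. A call with a gripper value outside its range is refused whole. The fingers move at their own pace and stop on an object; "force" is the grip in N (left out, the last holds). Time passes only in rows, so rows that repeat a pose let the fingers close. It gives the time, the measured TCP pose, the force, the opening and the grip force at its end, in the units of the state.
- get_state(): the state, without advancing time (a new reading comes with each control period).
- get_image(name): name is "side" or "top"; returns (picture, depth): 384x512x3 uint8, red, green, blue; 384x512 float32, m along the optical axis (not along the pixel's ray), 0 where there is no reading.
- camera_info(name): a dict with "intrinsics" (3x3 intrinsics, pixels), "R" (3x3) and "t" (3): a world point X has camera coordinates R X + t. Camera axes: x right, y down, z forward; pixel columns grow to the right and rows downward; lengths in m; the calibration is good to about 2 mm. A picture is of the moment at which its call begins. camera_info takes no time and is no camera call.
- job_done(): hands the job in; it is judged then, once.
The state is a dict: "clock": time; "joints": joint angles; "qd": joint speeds; "tau": joint torques, N m; "eef_pos": TCP position; "orientation": TCP orientation; "ft_force": force on the tool from outside, world axes, zero at the start; "torque": the same for the moment, N m; "grip_width": finger opening in m; "grip_force": force on a finger pad.
Only numpy, scipy, OpenCV 4.12 (cv2) and the standard library are available. Lean on these libraries where they do the work, as an engineer would, in place of code of your own. Each camera call takes 0.05 s, during which the arm holds its last target. There are 200 camera calls.

## Working session

There is one attempt and no reset: what is moved stays moved. The work goes in short steps, Python scripts to look and compute and a tool call to move; the robot and the scene stay as the last step left them, time stands still between calls to the robot, and variables do not carry over. Pictures are saved under pics/ and viewed, at most 11 in all, crops included, and the job is handed in when it is done.

Besides the shell and the picture viewer there is one more tool, called after ">>>" as a command line: name --pt "numbers of a row" for each row, then --argument value for the rest. move_arm: Moves the arm, as the interface text tells. Its arguments: {"type":"object","properties":{"steps":{"type":"array"},"force":{"type":"number"}},"required":["steps"]}

```bash
mkdir -p pics
cat > h.py <<'E'
from cell import *
import numpy as np, cv2
def snap(n,f):
    im,d=get_image(n); cv2.imwrite(f'pics/{f}.png',im[:,:,::-1]); np.savez(f'pics/{f}.npz',im=im,d=d); return im,d
def w(n,u,v,z):  # depth array or scalar depth
    c=camera_info(n); r=np.linalg.inv(c['intrinsics'])@np.array([u,v,1.]); return c['R'].T@(r*z-c['t'])
def plane(n,u,v,h):
    c=camera_info(n); r=c['R'].T@np.linalg.inv(c['intrinsics'])@np.array([u,v,1.]); o=-c['R'].T@c['t']; return o+r*(h-o[2])/r[2]
def cloud(n,d):
    c=camera_info(n); v,u=np.mgrid[:d.shape[0],:d.shape[1]]; K=np.linalg.inv(c['intrinsics'])
    p=np.stack([u,v,np.ones_like(u)],-1)@K.T*d[...,None]; return (p-c['t'])@c['R']
E
python3 - <<'E'
from h import *
for n in('top','side'):
    im,d=snap(n,n+'0'); c=camera_info(n); print(n,-c['R'].T@c['t'],c['R'][2])
s=get_state(); print(s)
E
```

```text
top [0.48323098 0.04395493 1.12677609] [ 0.0715346   0.00554153 -0.99742273]
side [0.3107696  0.72705213 0.62261135] [ 0.25651307 -0.75388237 -0.60486562]
{'clock': 0.1, 'joints': array([-1.38058768,  0.4351602 ,  0.02493895,  1.57396901, -0.01161202,
        1.13400141, -0.07512305]), 'qd': array([-0.00146047, -0.00318641, -0.00029646, -0.00124061,  0.00073776,
       -0.00142732, -0.0009691 ]), 'tau': array([ 2.19785790e-03, -6.71751380e+01,  1.02752566e+00, -3.16906571e+01,
        1.57111912e-02,  7.17445815e-03,  4.37106632e-05]), 'eef_pos': array([0.18030475, 0.59798793, 0.24161409]), 'orientation': array([ 1.45914352e-01,  9.89296981e-01, -6.94734290e-04, -5.09507683e-05]), 'ft_force': array([0.53504932, 0.26670552, 0.24309543]), 'torque': array([ 0.01292775,  0.01303173, -0.04318166]), 'grip_force': 0.0, 'grip_width': 0.08533641030509764}
```

View pics/top0.png

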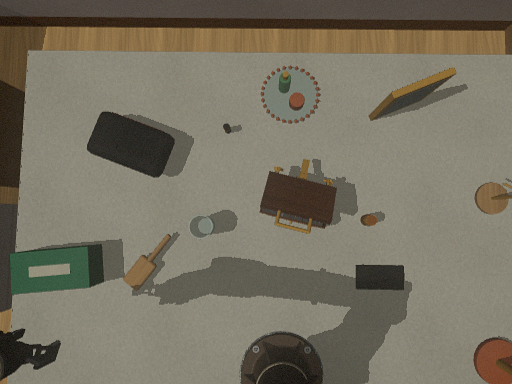

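View pics/side0.png

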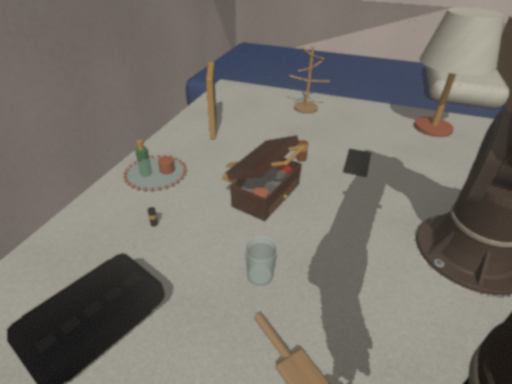

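The top view shows the case lid around (298,198), the pull bar around (293,230), the heel around (305,168), the bottle at (369,219) and the phone at (380,277). In the side view the lid is ajar, at about (270,165).

Run:
```python
from h import *
Z=np.load('pics/top0.npz'); im,d=Z['im'],Z['d']; P=cloud('top',d)
hsv=cv2.cvtColor(im,cv2.COLOR_RGB2HSV)
np.set_printoptions(precision=4,suppress=True)
m=((hsv[...,1]>110)&(hsv[...,2]>90)).astype(np.uint8)
n,l,st,c=cv2.connectedComponentsWithStats(m)
for i in range(1,n):
    x,y,ww,hh,a=st[i]
    if a>8 and 240<c[i][0]<400 and 130<c[i][1]<250: 
        q=P[l==i]; print(st[i],c[i],np.median(q,0),q.min(0),q.max(0))
# lid plane
b=P[180:222,262:337].reshape(-1,3); col=hsv[180:222,262:337].reshape(-1,3)
k=(b[:,2]>.07)&(col[:,2]<90); b=b[k]
for _ in range(4):
    mu=b.mean(0); nrm=np.linalg.svd(b-mu,full_matrices=False)[2][2]; b=b[abs((b-mu)@nrm)<.006]
nrm*=np.sign(nrm[2]); print('lid',len(b),mu,nrm,'tilt',np.arccos(nrm[2]),'az of downhill',np.arctan2(nrm[1],nrm[0]))
r=cv2.minAreaRect(b[:,:2].astype(np.float32)*1000);print(r)
cv2.imwrite('pics/c0.png',cv2.resize(im[145:245,240:400,::-1],None,fx=5,fy=5,interpolation=cv2.INTER_NEAREST))
cv2.imwrite('pics/c1.png',cv2.resize(np.load('pics/side0.npz')['im'][120:230,210:330,::-1],None,fx=5,fy=5,interpolation=cv2.INTER_CUBIC))
```

```text
[300 159  10  21 131] [304.2366 168.6412] [ 0.6273 -0.0627  0.073 ] [ 0.4832 -0.0789  0.0502] [0.6607 0.044  1.1268]
[274 167   7   5  26] [276.9615 168.6538] [0.6261 0.0194 0.0857] [0.6172 0.0103 0.0783] [0.6316 0.0283 0.0969]
[323 179  10   7  40] [327.85  181.475] [ 0.5905 -0.1312  0.0855] [ 0.5785 -0.1449  0.0773] [ 0.5973 -0.1177  0.0995]
[275 210  37  24 192] [292.6146 224.5104] [ 0.4589 -0.0207  0.1653] [ 0.4402 -0.0743  0.1447] [0.5017 0.044  1.1268]
[363 215  14  11 106] [370.2075 219.8208] [ 0.4767 -0.262   0.065 ] [ 0.4617 -0.2947  0.0042] [ 0.4916 -0.2472  0.0716]
lid 326 [ 0.5334 -0.04    0.1431] [ 0.5064 -0.1105  0.8552] tilt 0.5448301972825449 az of downhill -0.21488903157842484
((533.2232055664062, -40.55152130126953), (200.8661651611328, 13.739718437194824), 82.90492248535156)
```

View pics/c0.png

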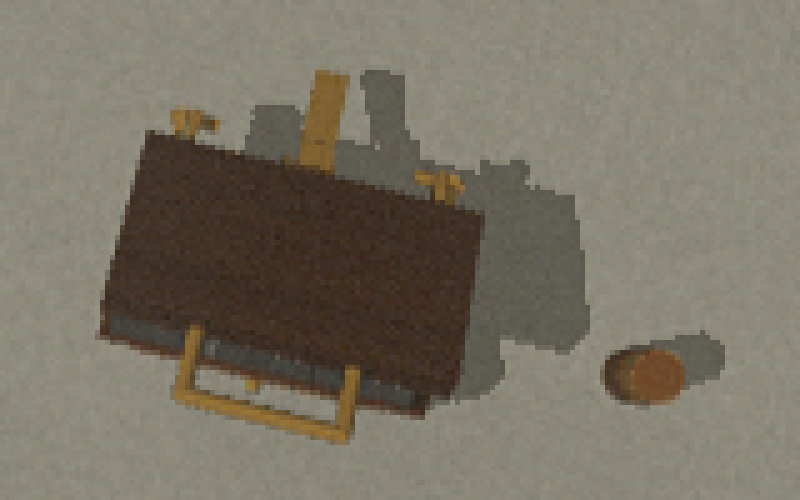

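View pics/c1.png

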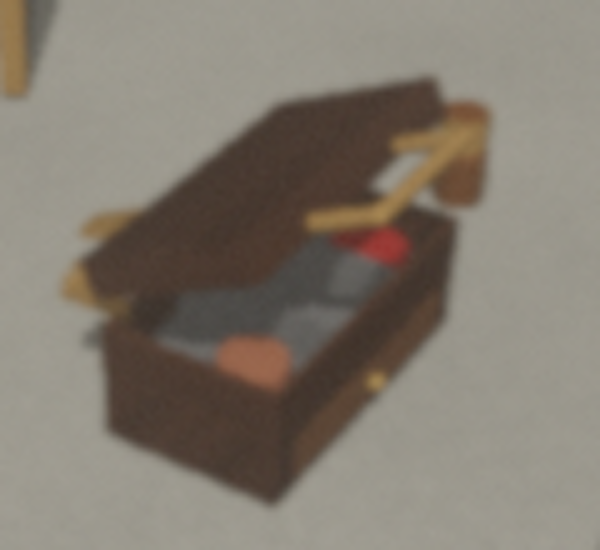

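The crops show the lid quad at top-image pixels (270,171), (336,187), (331,225) and (261,206). The bar ends are at (276,224) and (310,232), and the bottle cap is at about (372,220).

Run:
```python
from h import *
np.set_printoptions(precision=4,suppress=True)
Z=np.load('pics/top0.npz'); im,d=Z['im'],Z['d']; P=cloud('top',d)
full=lambda q:[(240+x/5,145+y/5) for x,y in q]
m=np.zeros(d.shape,np.uint8); cv2.fillPoly(m,[np.int32(full([(165,150),(470,225),(445,350),(130,280)]))],1)
b=P[(m>0)&(d>0)]
for _ in range(6):
    mu=b.mean(0); nrm=np.linalg.svd(b-mu,full_matrices=False)[2][2]; r=(b-mu)@nrm; b=b[abs(r)<2.5*r.std()+1e-4]
nrm*=np.sign(nrm[2]); print(len(b),r.std(),nrm,np.arccos(nrm[2]),np.arctan2(nrm[1],nrm[0]))
rear=[plane('top',*p,.10) for p in full([(148,131),(483,212)])]; e=rear[0]-rear[1]; print('rear',rear,np.linalg.norm(e),np.arctan2(-e[0],e[1]))
hsv=cv2.cvtColor(im,cv2.COLOR_RGB2HSV)
bm=np.zeros(d.shape,np.uint8); cv2.line(bm,(277,224),(309,232),1,1)
q=P[(bm>0)&(d>0)]; print('barz',np.sort(q[:,2]))
zb=np.median(q[:,2])
ends=[plane('top',*p,zb) for p in full([(180,397),(348,437)])]; e=ends[0]-ends[1]; print('bar',ends,np.mean(ends,0),np.linalg.norm(e),np.arctan2(-e[0],e[1]))
# heel line
hl=[plane('top',*p,z) for p,z in zip(full([(333,72),(318,168)]),(.065,.08))]; print('heel',hl,np.arctan2(*(hl[0]-hl[1])[[1,0]]))
# bottle cap top
bm=(P[...,2]>.058)&(P[...,2]<.075); bm[:,:355]=0; bm[:,385:]=0; bm[:205]=0; bm[235:]=0
v,u=np.nonzero(bm); print('bot',len(u),u.mean(),v.mean(),P[bm].mean(0),P[bm].min(0),P[bm].max(0))
# case wall side view front top edge
S=np.load('pics/side0.npz'); Q=cloud('side',S['d'])
for p in [(382,380),(460,222),(290,415),(272,500),(108,345)]:
    u,v=210+p[0]/5,120+p[1]/5; print(p,plane('side',u,v,.075),plane('side',u,v,0))
for n,(c0,c1,c2,c3) in dict(phone=(350,408,262,292)).items():pass
```

```text
1705 0.0014211162119622046 [ 0.427  -0.1023  0.8984] 0.45457659633906483 -0.23508937856192894
rear [array([0.6159, 0.0413, 0.1   ]), array([ 0.5705, -0.1547,  0.1   ])] 0.20127310519221184 -0.2276106596434775
barz [0.1639 0.1642 0.1644 0.1649 0.1659 0.1661 0.1663 0.1664 0.1665 0.1667
 0.1669 0.167  0.1671 0.1676 0.1676 0.1678 0.168  0.1681 0.1681 0.1682
 0.1685 0.1685 0.1686 0.169  0.1693 0.1696 0.1696 0.1698 0.1699 0.1701
 0.1702 0.1707 0.1712]
bar [array([0.4624, 0.0226, 0.168 ]), array([ 0.4419, -0.0684,  0.168 ])] [ 0.4521 -0.0229  0.168 ] 0.09324377871341076 -0.2210690982292061
heel [array([ 0.6578, -0.0707,  0.065 ]), array([ 0.5974, -0.0604,  0.08  ])] -0.16987364460143645
bot 99 370.8888888888889 219.95959595959596 [ 0.4768 -0.2639  0.0652] [ 0.4616 -0.2795  0.0584] [ 0.4916 -0.2482  0.0716]
(382, 380) [0.4518 0.0441 0.075 ] [ 0.4711 -0.0495  0.    ]
(460, 222) [ 0.4477 -0.1121  0.075 ] [ 0.4664 -0.227   0.    ]
(290, 415) [0.487  0.0867 0.075 ] [ 0.5111 -0.001   0.    ]
(272, 500) [0.4764 0.1485 0.075 ] [0.4991 0.0693 0.    ]
(108, 345) [0.5918 0.0656 0.075 ] [ 0.6303 -0.025   0.    ]
```

>>> move_arm --pt "0 0 -1.503 0.268 -0.62 0.04 35" --pt "0 0 -1.503 0.268 -0.62 0.04 35" --pt "0 0 -1.503 0.268 -0.62 0.04 35" --pt "0 0 -1.503 0.268 -0.62 0.04 35" --pt "0 0 -1.503 0.268 -0.62 0.04 35" --pt "0 0 -1.503 0.268 -0.62 0.04 35" --pt "0 0 -1.503 0.268 -0.62 0.04 35" --pt "0 0 -1.503 0.268 -0.62 0.04 35" --pt "0 0 -1.503 0.268 -0.62 0.04 35" --pt "0 0 -1.503 0.268 -0.62 0.04 35" --force 25

```text
clock: 1.35
eef_pos: [0.4282, 0.0239, 0.2795]
orientation: [0.782, 0.623, 0.0, -0.0]
ft_force: [1.4, 1.0, -0.4]
grip_width: 0.0298
grip_force: 0.0
```

>>> move_arm --pt "0 0 0 0.02 -0.046 -0.04 35" --pt "0 0 0 0.02 -0.046 -0.04 35" --pt "0 0 0 0.02 -0.046 -0.04 35"

```text
clock: 1.72
eef_pos: [0.4476, -0.02, 0.2391]
orientation: [0.782, 0.623, -0.001, -0.0]
ft_force: [0.5, 0.0, 0.3]
grip_width: 0.0295
grip_force: 0.0
```

Run:
```python
from h import *
np.set_printoptions(precision=4,suppress=True)
im,d=snap('side','side1'); s=get_state(); print(s['eef_pos'],s['ft_force'],s['orientation'])
cv2.imwrite('pics/s1.png',cv2.resize(im[60:220,200:360,::-1],None,fx=3.7,fy=3.7,interpolation=cv2.INTER_CUBIC))
```

```text
[ 0.4478 -0.0193  0.2395] [ 0.4983 -0.4118  0.0027] [ 0.7817  0.6236  0.     -0.0002]
```

View pics/s1.png

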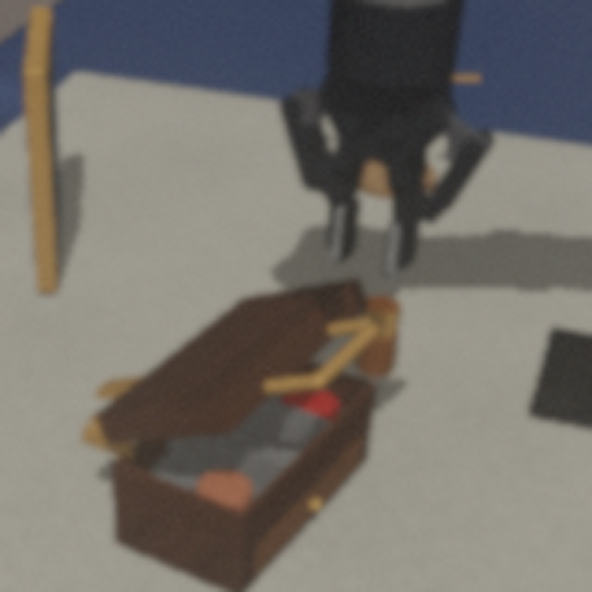

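The open fingers hang above the pull bar, which runs about (270,385) to (385,320) in this crop. The rear finger is clear of the lid edge, so I descend.

>>> move_arm --pt "0 0 0 0 -0.002 -0.045 35" --pt "0 0 0 0 -0.002 -0.07 35" --pt "0 0 0 0 -0.002 -0.084 35" --pt "0 0 0 0 -0.002 -0.084 35"

```text
clock: 2.28
eef_pos: [0.4478, -0.0215, 0.1553]
orientation: [0.782, 0.624, -0.0, -0.0]
ft_force: [0.9, -0.6, 0.5]
grip_width: 0.0302
grip_force: 0.0
```

Run:
```python
from h import *
im,d=snap('side','side2'); s=get_state(); print(s['eef_pos'],s['ft_force'])
cv2.imwrite('pics/s2.png',cv2.resize(im[100:220,220:340,::-1],None,fx=5,fy=5,interpolation=cv2.INTER_CUBIC))
```

```text
[ 0.4483128  -0.02173831  0.15586055] [ 0.48635121 -0.43887038  0.19723202]
```

View pics/s2.png

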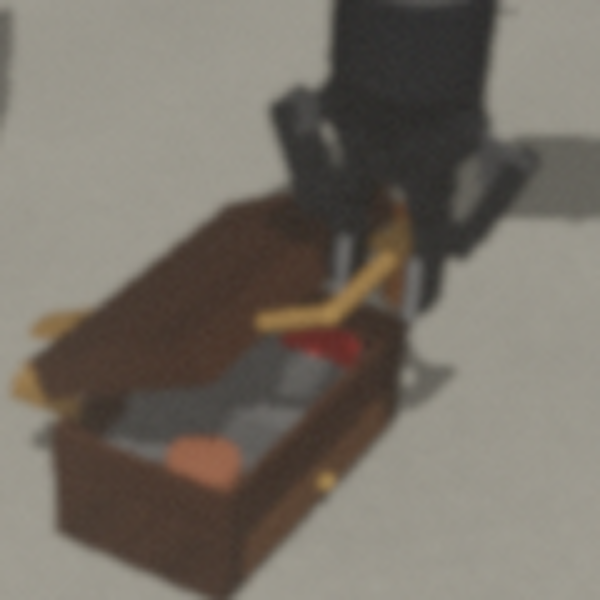

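The bar passes between the two pads at about (385,265), so I close on it.

>>> move_arm --pt "0 0 0 0.004 -0.001 0 20" --pt "0 0 0 0.004 -0.001 0 5" --pt "0 0 0 0.004 -0.001 0 0" --pt "0 0 0 0.004 -0.001 0 0" --force 25

```text
clock: 2.82
eef_pos: [0.4529, -0.0231, 0.1557]
orientation: [0.782, 0.623, 0.001, 0.001]
ft_force: [5.1, 2.0, -0.7]
grip_width: 0.0085
grip_force: 24.3
```

>>> move_arm --pt "0 0 0 0.0045 -0.001 0.008 0" --pt "0 0 0 0.009 -0.002 0.0156 0" --pt "0 0 0 0.0145 -0.0033 0.023 0" --pt "0 0 0 0.02 -0.0045 0.03 0" --pt "0 0 0 0.026 -0.0059 0.0367 0" --pt "0 0 0 0.032 -0.0073 0.0431 0" --pt "0 0 0 0.032 -0.0073 0.0431 0"

```text
clock: 3.7
eef_pos: [0.4826, -0.0303, 0.1988]
orientation: [0.782, 0.623, -0.001, -0.002]
ft_force: [-7.8, 4.7, 9.8]
grip_width: 0.0087
grip_force: 25.7
```

>>> move_arm --pt "0 0 0 0.003 -0.0007 0.005 0" --pt "0 0 0 0.0086 -0.002 0.0098 0" --pt "0 0 0 0.0152 -0.0035 0.0155 0" --pt "0 0 0 0.0223 -0.0051 0.021 0" --pt "0 0 0 0.0298 -0.0068 0.026 0" --pt "0 0 0 0.0371 -0.0085 0.0307 0" --pt "0 0 0 0.0371 -0.0085 0.0307 0"

```text
clock: 4.58
eef_pos: [0.5212, -0.0394, 0.2305]
orientation: [0.782, 0.623, 0.0, -0.0]
ft_force: [-7.4, 2.9, 13.8]
grip_width: 0.0089
grip_force: 26.0
```

>>> move_arm --pt "0 0 0 0.002 -0.0005 0.003 0" --pt "0 0 0 0.0089 -0.002 0.0072 0" --pt "0 0 0 0.0168 -0.0038 0.011 0" --pt "0 0 0 0.0249 -0.0057 0.0146 0" --pt "0 0 0 0.033 -0.0075 0.0175 0" --pt "0 0 0 0.0414 -0.0095 0.0202 0" --pt "0 0 0 0.0414 -0.0095 0.0202 0"

```text
clock: 5.45
eef_pos: [0.5639, -0.0495, 0.2499]
orientation: [0.782, 0.623, 0.001, 0.001]
ft_force: [0.7, -4.2, -2.7]
grip_width: 0.0091
grip_force: 24.9
```

>>> move_arm --pt "0 0 0 0.0085 -0.0019 0.002 0" --pt "0 0 0 0.0167 -0.0038 0.0038 0" --pt "0 0 0 0.0255 -0.0058 0.005 0" --pt "0 0 0 0.0341 -0.0078 0.0059 0" --pt "0 0 0 0.0412 -0.0094 0.0063 0" --pt "0 0 0 0.048 -0.011 0.0064 0" --pt "0 0 0 0.048 -0.011 0.0064 0"

```text
clock: 6.32
eef_pos: [0.6116, -0.0608, 0.2567]
orientation: [0.782, 0.623, 0.001, 0.001]
ft_force: [-0.6, -5.3, 2.4]
grip_width: 0.009
grip_force: 24.9
```

>>> move_arm --pt "0 0 0 0.005 -0.0012 -0.0002 0" --pt "0 0 0 0.01 -0.0023 -0.0005 0" --pt "0 0 0 0.01 -0.0023 -0.0005 0"

```text
clock: 6.7
eef_pos: [0.6211, -0.0629, 0.256]
orientation: [0.782, 0.623, 0.0, 0.001]
ft_force: [-1.0, -5.0, 2.1]
grip_width: 0.0087
grip_force: 25.1
```

>>> move_arm --pt "0 0 0 0.0025 -0.0006 -0.0003 0" --pt "0 0 0 0.0025 -0.0006 -0.0003 0"

```text
clock: 6.95
eef_pos: [0.6233, -0.0635, 0.2558]
orientation: [0.782, 0.623, 0.0, 0.001]
ft_force: [-2.6, -5.0, 2.6]
grip_width: 0.0088
grip_force: 25.2
```

>>> move_arm --pt "0 0 0 0.0025 -0.0006 -0.0003 0" --pt "0 0 0 0.0025 -0.0006 -0.0003 0"

```text
clock: 7.2
eef_pos: [0.6257, -0.064, 0.2554]
orientation: [0.782, 0.623, 0.0, 0.001]
ft_force: [-3.3, -4.8, 2.5]
grip_width: 0.0089
grip_force: 25.3
```

```bash
python3 -c "
from h import *
print(get_state()['ft_force'])"
```

```text
[-3.33485885 -4.76516435  2.45731666]
```

>>> move_arm --pt "0 0 0 0.0025 -0.0006 -0.0004 0" --pt "0 0 0 0.0025 -0.0006 -0.0004 0"

```text
clock: 7.45
eef_pos: [0.6283, -0.0647, 0.2551]
orientation: [0.782, 0.623, 0.0, 0.001]
ft_force: [-3.2, -4.6, 4.1]
grip_width: 0.0087
grip_force: 25.3
```

>>> move_arm --pt "0 0 0 0.0025 -0.0006 -0.0003 0" --pt "0 0 0 0.0025 -0.0006 -0.0003 0"

```text
clock: 7.7
eef_pos: [0.6307, -0.0652, 0.2547]
orientation: [0.782, 0.623, 0.0, 0.001]
ft_force: [-2.7, -5.1, 2.2]
grip_width: 0.0088
grip_force: 25.3
```

>>> move_arm --pt "0 0 0 0.0027 -0.0006 -0.0004 0" --pt "0 0 0 0.0027 -0.0006 -0.0004 0"

```text
clock: 7.95
eef_pos: [0.6334, -0.0659, 0.2543]
orientation: [0.782, 0.623, 0.0, 0.001]
ft_force: [-2.6, -5.0, 2.1]
grip_width: 0.0089
grip_force: 25.3
```

>>> move_arm --pt "0 0 0 0.0027 -0.0006 -0.0004 0" --pt "0 0 0 0.0027 -0.0006 -0.0004 0"

```text
clock: 8.2
eef_pos: [0.6361, -0.0665, 0.2538]
orientation: [0.782, 0.623, 0.0, 0.001]
ft_force: [-2.5, -4.8, 2.2]
grip_width: 0.0087
grip_force: 25.3
```

>>> move_arm --pt "0 0 0 0.0027 -0.0006 -0.0005 0" --pt "0 0 0 0.0027 -0.0006 -0.0005 0"

```text
clock: 8.45
eef_pos: [0.6388, -0.0671, 0.2533]
orientation: [0.782, 0.623, 0.0, 0.001]
ft_force: [-1.9, -4.9, 2.4]
grip_width: 0.0089
grip_force: 25.3
```

>>> move_arm --pt "0 0 0 0.0027 -0.0006 -0.0005 0" --pt "0 0 0 0.0027 -0.0006 -0.0005 0"

```text
clock: 8.7
eef_pos: [0.6414, -0.0678, 0.2527]
orientation: [0.782, 0.623, 0.0, 0.001]
ft_force: [-1.8, -5.3, 1.6]
grip_width: 0.0087
grip_force: 25.4
```

>>> move_arm --pt "0 0 0 0.0027 -0.0006 -0.0005 0" --pt "0 0 0 0.0027 -0.0006 -0.0005 0"

```text
clock: 8.95
eef_pos: [0.644, -0.0684, 0.2521]
orientation: [0.782, 0.623, -0.0, 0.001]
ft_force: [-2.1, -5.3, 0.7]
grip_width: 0.0087
grip_force: 25.3
```

>>> move_arm --pt "0 0 0 0.0027 -0.0006 -0.0005 0" --pt "0 0 0 0.0027 -0.0006 -0.0005 0"

```text
clock: 9.2
eef_pos: [0.6467, -0.069, 0.2516]
orientation: [0.782, 0.623, -0.0, 0.001]
ft_force: [-2.4, -5.2, 0.7]
grip_width: 0.0089
grip_force: 25.3
```

>>> move_arm --pt "0 0 0 0.0027 -0.0006 -0.0006 0" --pt "0 0 0 0.0027 -0.0006 -0.0006 0"

```text
clock: 9.45
eef_pos: [0.6494, -0.0696, 0.251]
orientation: [0.782, 0.623, -0.0, 0.001]
ft_force: [-1.5, -5.7, 1.2]
grip_width: 0.0085
grip_force: 25.3
```

>>> move_arm --pt "0 0 0 0.0027 -0.0006 -0.0006 0" --pt "0 0 0 0.0027 -0.0006 -0.0006 0"

```text
clock: 9.7
eef_pos: [0.6521, -0.0703, 0.2504]
orientation: [0.782, 0.623, -0.0, 0.001]
ft_force: [-1.7, -6.4, 1.6]
grip_width: 0.009
grip_force: 25.2
```

>>> move_arm --pt "0 0 0 0.0027 -0.0009 -0.0007 0" --pt "0 0 0 0.0027 -0.0009 -0.0007 0"

```text
clock: 9.95
eef_pos: [0.6548, -0.0709, 0.2495]
orientation: [0.782, 0.623, -0.0, 0.001]
ft_force: [-2.2, -5.5, 0.7]
grip_width: 0.0085
grip_force: 25.2
```

>>> move_arm --pt "0 0 0 0.0027 -0.0008 -0.0007 0" --pt "0 0 0 0.0027 -0.0008 -0.0007 0"

```text
clock: 10.2
eef_pos: [0.6575, -0.0715, 0.2488]
orientation: [0.782, 0.623, -0.0, 0.0]
ft_force: [-1.8, -4.4, -0.3]
grip_width: 0.009
grip_force: 25.2
```

>>> move_arm --pt "0 0 0 0.0027 -0.0007 -0.0007 0" --pt "0 0 0 0.0027 -0.0007 -0.0007 0"

```text
clock: 10.45
eef_pos: [0.6602, -0.0721, 0.248]
orientation: [0.782, 0.623, -0.0, 0.0]
ft_force: [-2.3, -4.4, 0.2]
grip_width: 0.0086
grip_force: 25.1
```

>>> move_arm --pt "0 0 0 0.0027 -0.0007 -0.0008 0" --pt "0 0 0 0.0027 -0.0007 -0.0008 0"

```text
clock: 10.7
eef_pos: [0.6629, -0.0727, 0.2472]
orientation: [0.782, 0.623, -0.0, 0.0]
ft_force: [-2.2, -4.1, 0.4]
grip_width: 0.009
grip_force: 25.1
```

>>> move_arm --pt "0 0 0 0.0027 -0.0007 -0.0008 0" --pt "0 0 0 0.0027 -0.0007 -0.0008 0"

```text
clock: 10.95
eef_pos: [0.6656, -0.0734, 0.2464]
orientation: [0.782, 0.623, -0.0, 0.0]
ft_force: [-1.1, -4.8, -0.9]
grip_width: 0.009
grip_force: 25.1
```

>>> move_arm --pt "0 0 0 0.002 -0.0005 -0.0006 0" --pt "0 0 0 0.002 -0.0005 -0.0006 0"

```text
clock: 11.2
eef_pos: [0.6674, -0.0738, 0.2457]
orientation: [0.782, 0.623, -0.0, 0.0]
ft_force: [-2.7, -5.1, -0.6]
grip_width: 0.0085
grip_force: 25.1
```

>>> move_arm --pt "0 0 0 0.002 -0.0005 -0.0006 0" --pt "0 0 0 0.002 -0.0005 -0.0006 0"

```text
clock: 11.45
eef_pos: [0.6693, -0.0742, 0.2451]
orientation: [0.782, 0.623, -0.0, 0.0]
ft_force: [-3.5, -4.0, 0.2]
grip_width: 0.0087
grip_force: 25.0
```

>>> move_arm --pt "0 0 0 0.0015 -0.0004 -0.0005 0" --pt "0 0 0 0.0015 -0.0004 -0.0005 0"

```text
clock: 11.7
eef_pos: [0.6704, -0.0745, 0.2447]
orientation: [0.782, 0.623, -0.0, -0.0]
ft_force: [-4.5, -3.4, 2.4]
grip_width: 0.0088
grip_force: 25.2
```

>>> move_arm --pt "0 0 0 0.0015 -0.0004 -0.0005 0" --pt "0 0 0 0.0015 -0.0004 -0.0005 0"

```text
clock: 11.95
eef_pos: [0.6714, -0.0747, 0.2443]
orientation: [0.782, 0.623, -0.001, -0.001]
ft_force: [-8.3, -2.4, 5.5]
grip_width: 0.0089
grip_force: 25.4
```

>>> move_arm --pt "0 0 0 0 0 0 0" --pt "0 0 0 0 0 0 0" --pt "0 0 0 0 0 0 0" --pt "0 0 0 0 0 0 0"

```text
clock: 12.45
eef_pos: [0.6714, -0.0747, 0.2443]
orientation: [0.782, 0.623, -0.001, -0.001]
ft_force: [-8.6, -2.5, 4.6]
grip_width: 0.0088
grip_force: 25.4
```

>>> move_arm --pt "0 0 0 -0.001 0.0002 0.0003 0" --pt "0 0 0 -0.001 0.0002 0.0003 0" --pt "0 0 0 -0.001 0.0002 0.0003 12" --pt "0 0 0 -0.001 0.0002 0.0003 30" --pt "0 0 0 -0.001 0.0002 0.0003 36" --pt "0 0 0 -0.001 0.0002 0.0003 36"

```text
clock: 13.2
eef_pos: [0.6719, -0.0741, 0.2443]
orientation: [0.782, 0.623, 0.0, 0.0]
ft_force: [0.7, 0.5, -1.2]
grip_width: 0.0307
grip_force: 0.0
```

>>> move_arm --pt "0 0 0 0 0 0.02 36" --pt "0 0 0 0 0 0.05 36" --pt "0 0 0 0 0 0.09 36" --pt "0 0 0 -0.04 -0.03 0.11 60" --pt "0 0 0 -0.1 -0.09 0.11 60" --pt "0 0 0 -0.15 -0.14 0.11 60" --pt "0 0 0 -0.18 -0.18 0.08 60" --pt "0 0 0 -0.19 -0.19 0.03 60" --pt "0 0 0 -0.193 -0.19 0 60" --pt "0 0 0 -0.193 -0.19 0 60"

```text
clock: 14.45
eef_pos: [0.4771, -0.264, 0.2427]
orientation: [0.782, 0.623, -0.001, -0.002]
ft_force: [0.0, 0.7, 0.5]
grip_width: 0.0511
grip_force: 0.0
```

Run:
```python
from h import *
np.set_printoptions(precision=4,suppress=True)
im,d=snap('top','top3'); im2,d2=snap('side','side3'); s=get_state(); print(s['eef_pos'],s['ft_force'],s['orientation'],s['joints'])
a=cv2.resize(im[140:260,240:400,::-1],None,fx=5,fy=5); cv2.imwrite('pics/t3.png',a)
cv2.imwrite('pics/s3.png',cv2.resize(im2[40:230,200:400,::-1],None,fx=3,fy=3))
```

```text
[ 0.4796 -0.2645  0.2454] [-0.9666  0.6335  0.0668] [0.7819 0.6235 0.0003 0.0005] [-0.1478  0.3559  0.7483  1.8029 -0.2713  1.0871  0.4722]
```

View pics/t3.png

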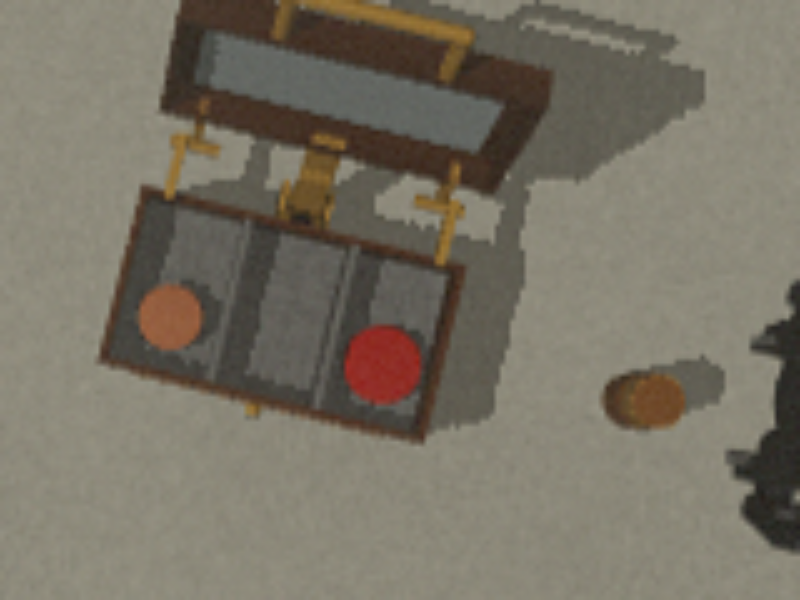

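View pics/s3.png

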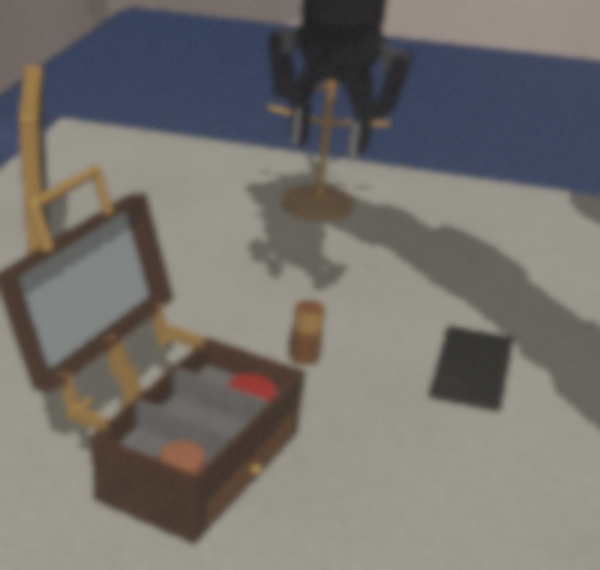

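The top view shows the lid open against its stop. The middle compartment's divider tops run (250,222)–(212,380) and (357,245)–(318,407) in the crop, and the bottle cap is at (657,400). The side view confirms the lid is open and the bottle is standing.

Run:
```python
from h import *
np.set_printoptions(precision=4,suppress=True)
Z=np.load('pics/top3.npz');im,d=Z['im'],Z['d'];P=cloud('top',d)
f=lambda x,y:(240+x/5,140+y/5)
c=[plane('top',*f(*p),.075) for p in [(250,222),(212,380),(318,407),(357,245)]]
print('comp',np.mean(c,0),c)
c=[plane('top',*f(*p),.075) for p in [(143,187),(465,267),(425,440),(101,360)]]
print('case',np.mean(c,0),c, np.linalg.norm(c[0]-c[1]),np.linalg.norm(c[1]-c[2]))
print('cap',plane('top',*f(657,400),.064))
S=np.load('pics/side3.npz');Q=cloud('side',S['d'])
print('cap side',plane('side',200+309/3,40+308/3,.064), Q[40+103,200+103])
bm=(Q[...,2]>.058)&(Q[...,2]<.075)&(abs(Q[...,0]-.477)<.03)&(abs(Q[...,1]+.264)<.03);print(bm.sum(),Q[bm].mean(0),Q[bm].min(0),Q[bm].max(0))
bm=(P[...,2]>.058)&(P[...,2]<.075)&(abs(P[...,0]-.477)<.03)&(abs(P[...,1]+.264)<.03);print(bm.sum(),P[bm].mean(0),P[bm].min(0),P[bm].max(0))
```

```text
comp [ 0.5257 -0.0411  0.075 ] [array([ 0.5801, -0.0202,  0.075 ]), array([0.4854, 0.0017, 0.075 ]), array([ 0.4702, -0.0614,  0.075 ]), array([ 0.567 , -0.0843,  0.075 ])]
case [ 0.5257 -0.0404  0.075 ] [array([0.6004, 0.0441, 0.075 ]), array([ 0.5545, -0.1488,  0.075 ]), array([ 0.4514, -0.1249,  0.075 ]), array([0.4966, 0.0679, 0.075 ])] 0.1982428020956611 0.10585163171510273
cap [ 0.4766 -0.2658  0.064 ]
cap side [ 0.4761 -0.2542  0.064 ] [ 0.4757 -0.2528  0.0636]
54 [ 0.4763 -0.2576  0.0622] [ 0.4608 -0.276   0.058 ] [ 0.4923 -0.2439  0.0654]
99 [ 0.4767 -0.2639  0.0654] [ 0.4616 -0.2797  0.0582] [ 0.4917 -0.2494  0.0705]
```

>>> move_arm --pt "0 0 0 -0.003 0.001 -0.05 60" --pt "0 0 0 -0.003 0.001 -0.1 60" --pt "0 0 0 -0.003 0.001 -0.14 60" --pt "0 0 0 -0.003 0.001 -0.14 60"

```text
clock: 15.05
eef_pos: [0.4759, -0.2626, 0.1036]
orientation: [0.782, 0.624, -0.001, -0.001]
ft_force: [0.5, 0.1, -0.0]
grip_width: 0.0512
grip_force: 0.0
```

Run:
```python
from h import *
im,d=snap('side','side4'); s=get_state(); print(s['eef_pos'],s['ft_force'])
cv2.imwrite('pics/s4.png',cv2.resize(im[70:190,250:370,::-1],None,fx=4.5,fy=4.5,interpolation=cv2.INTER_CUBIC))
```

```text
[ 0.47669742 -0.26351836  0.10526064] [0.20063595 0.18401662 0.63641089]
```

View pics/s4.png

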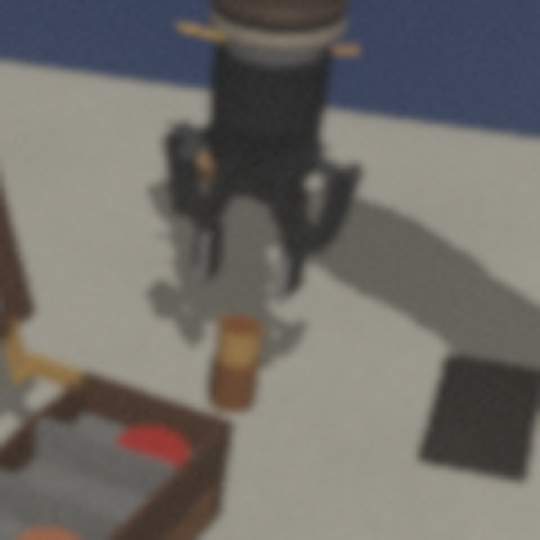

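The open fingers straddle the line above the cap, which is at about (238,340) in the crop. I descend and grip.

>>> move_arm --pt "0 0 0 0 0 -0.03 60" --pt "0 0 0 0 0 -0.055 60" --pt "0 0 0 0 0 -0.055 60" --pt "0 0 0 0 0 -0.055 40" --pt "0 0 0 0 0 -0.055 25" --pt "0 0 0 0 0 -0.055 15" --pt "0 0 0 0 0 -0.055 10" --pt "0 0 0 0 0 -0.055 10" --force 25

```text
clock: 16.1
eef_pos: [0.477, -0.2642, 0.0515]
orientation: [0.782, 0.623, 0.001, 0.001]
ft_force: [-0.0, 1.4, 6.2]
grip_width: 0.0306
grip_force: 24.7
```

>>> move_arm --pt "0 0 0 0 0 0.02 10" --pt "0 0 0 0 0 0.05 10" --pt "0 0 0 0 0 0.085 10" --pt "0 0 0 0 0 0.1 10" --pt "0 0 0 0 0 0.1 10"

```text
clock: 16.73
eef_pos: [0.4764, -0.2637, 0.1505]
orientation: [0.782, 0.623, 0.001, 0.001]
ft_force: [-0.4, 0.2, -1.9]
grip_width: 0.0307
grip_force: 25.7
```

>>> move_arm --pt "0 0 0 0.003 0.018 0 10" --pt "0 0 0 0.008 0.05 0 10" --pt "0 0 0 0.014 0.085 0 10" --pt "0 0 0 0.02 0.12 0 10" --pt "0 0 0 0.026 0.155 0 10" --pt "0 0 0 0.032 0.19 0 10" --pt "0 0 0 0.036 0.215 0 10" --pt "0 0 0 0.038 0.226 0 10" --pt "0 0 0 0.038 0.226 0 10"

```text
clock: 17.85
eef_pos: [0.5133, -0.0373, 0.1487]
orientation: [0.782, 0.624, -0.001, -0.0]
ft_force: [0.1, -1.0, -0.9]
grip_width: 0.0308
grip_force: 25.7
```

Run:
```python
from h import *
im,d=snap('side','side5'); s=get_state(); print(s['eef_pos'],s['ft_force'],s['grip_width'])
cv2.imwrite('pics/s5.png',cv2.resize(im[70:220,200:350,::-1],None,fx=4,fy=4,interpolation=cv2.INTER_CUBIC))
```

```text
[ 0.51320972 -0.03827693  0.14888705] [ 0.93116131  0.24203655 -0.38324405] 0.030146261899103508
```

View pics/s5.png

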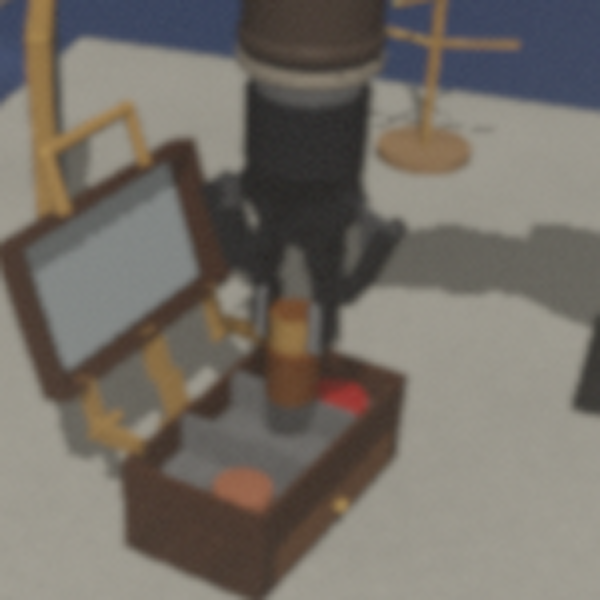

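The bottle hangs upright above the middle compartment, clear of the lid. I lower it.

>>> move_arm --pt "0 0 0 0 0 -0.02 10" --pt "0 0 0 0 0 -0.038 10" --pt "0 0 0 0 0 -0.048 10" --pt "0 0 0 0 0 -0.051 10" --pt "0 0 0 0 0 -0.052 10" --pt "0 0 0 0 0 -0.052 10"

```text
clock: 18.65
eef_pos: [0.5139, -0.0376, 0.0977]
orientation: [0.782, 0.623, 0.0, 0.0]
ft_force: [0.2, 0.1, -0.5]
grip_width: 0.0304
grip_force: 25.7
```

>>> move_arm --pt "0 0 0 0 0 -0.001 10" --pt "0 0 0 0 0 -0.0015 10" --pt "0 0 0 0 0 -0.0015 10"

```text
clock: 19.02
eef_pos: [0.5139, -0.0374, 0.0965]
orientation: [0.782, 0.623, 0.0, 0.0]
ft_force: [-2.3, 0.9, 7.4]
grip_width: 0.0306
grip_force: 26.7
```

>>> move_arm --pt "0 0 0 0 0 0.0005 40" --pt "0 0 0 0 0 0.0005 48" --pt "0 0 0 0 0 0.0005 54" --pt "0 0 0 0 0 0.0005 54"

```text
clock: 19.52
eef_pos: [0.5136, -0.0375, 0.0962]
orientation: [0.782, 0.623, -0.0, 0.0]
ft_force: [1.3, -0.3, 0.3]
grip_width: 0.0459
grip_force: 0.0
```

>>> move_arm --pt "0 0 0 0 0 0.01 54" --pt "0 0 0 0 0 0.03 54" --pt "0 0 0 0 0 0.06 54" --pt "0 0 0 0 0 0.1 54" --pt "0 0 0 -0.05 0 0.15 54" --pt "0 0 0 -0.1 0 0.17 54" --pt "0 0 0 -0.1 0.06 0.17 54" --pt "0 0 0 -0.1 0.12 0.17 54" --pt "0 0 0 -0.1 0.15 0.17 54" --pt "0 0 0 -0.1 0.15 0.17 54"

```text
clock: 20.78
eef_pos: [0.4134, 0.1146, 0.2667]
orientation: [0.781, 0.625, 0.0, 0.0]
ft_force: [0.5, -0.8, -0.6]
grip_width: 0.0463
grip_force: 0.0
```

Run:
```python
from h import *
np.set_printoptions(precision=4,suppress=True)
im,d=snap('top','top6'); s=get_state(); print(s['clock'],s['eef_pos'],s['ft_force'])
cv2.imwrite('pics/t6.png',cv2.resize(im[140:260,240:400,::-1],None,fx=5,fy=5))
P=cloud('top',d); m=(abs(P[...,0]-.514)<.035)&(abs(P[...,1]+.038)<.035)&(P[...,2]>.095)&(P[...,2]<.13)
print(m.sum(),P[m].mean(0),P[m].min(0),P[m].max(0))
# lid edge shift since top3
o=np.load('pics/top3.npz')['im']; print('lid change',np.abs(im[140:180,265:350].astype(int)-o[140:180,265:350]).mean())
```

```text
20.825 [0.4135 0.1129 0.2666] [-0.6204 -1.0299 -0.0284]
103 [ 0.5136 -0.0379  0.1104] [ 0.4975 -0.0531  0.0993] [ 0.5292 -0.0219  0.1158]
lid change 6.1117647058823525
```

View pics/t6.png

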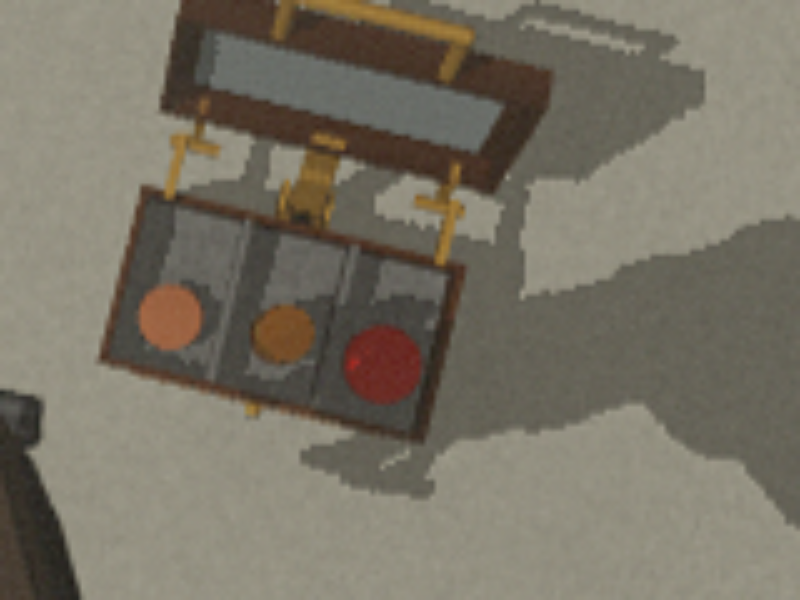

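The bottle stands upright in the middle compartment (cap top at z ≈ 0.110, as expected). The lid hasn't moved and nothing else is disturbed, so I hand in.

```bash
python3 -c "
from cell import *
print(job_done())"
```

```text
the job is handed in; nothing more can be done
None
```

I opened the lid to its stop and pressed it there for about half a second at roughly 9 N at the bar. I then stood the amber bottle upright in the middle compartment, cleared the arm and handed the job in at about 21 s; no verdict came back. During the lid swing, before the stop, the sideways load on the bar briefly reached about 16 N, above your 10 N limit, because my first estimate of the hinge position was slightly off.

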